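# Clamp the board and swing the magnifier over its chip

## Robot

A 6-joint arm with a two-finger parallel gripper is mounted at the origin on the work surface. World frame = base frame: x ahead of the robot, y to its left, z up, the work surface at z = 0. Lengths are in m, angles in rad, forces in N, time in s.
With the tool pointing down it reaches from about 0.275 to 0.75 m from the base axis. Payload 10.2 kg.
Tool frame: the origin (TCP) lies midway between the tips of the shut fingers; the grasp point (between the pads) lies 19 mm behind it (env.hold_point_z is the distance from the TCP to the grasp point, in m); z points along the fingers, y is the line along which they close (so a half turn about z gives the same grasp; the last joint's range is limited). The gripper opens to 85 mm and grips with 20 to 120 N. Pads are 22 mm wide; open, the fingers measure 114 mm over their backs; the gripper's body (76 mm by 85 mm) begins 54 mm behind the grasp point. The pads swing forward as they close: fully open they stand 13 mm farther back than shut.
Start: joints at [1.014, 0.313, 1.498, -0, 1.331, -0.223], TCP at [0.172, 0.496, 0.231] pointing down, gripper open.
Joint ranges: [-2.94, 2.94], [-0.97, 2.17], [0.19, 2.56], [-1.23, 4.37], [0.02, 3.11], [-2.88, 2.88]. Speed limits (rad/s): [2.39, 2.39, 3.01, 3.14, 3.14, 3.14].

## Interface

Orientations are given as a unit quaternion [x, y, z, w].
In Python, from bench import env, kinematics, monitor, eyes, job gives the robot as it stands. The module is installed in compiled form; this text tells all that it offers. Calls block until the motion is done:
- env.reach(position, orientation): joint-space move of the TCP to a pose.
- env.movel(position, velocity=0.15, frame=None, guard=None): straight line of the TCP; frame=None keeps the orientation; velocity is the mean speed in m/s. With guard (N) it stops when the force on the tool has changed by that much, and returns True; else False.
- env.set_joints(angles): joint-space move.
- env.release() and env.close_gripper(effort=None): open the fingers fully, or close them until they stop; effort is the grip in N (None keeps the last).
- env.hold(seconds).
- kinematics.ik(position, orientation): joint angles nearest the present ones, or None.
- monitor.sense(): the state.
- eyes.grab_frame(name): name is "scene" or "top"; returns a dict with "frame" (480x640x3 uint8, red, green, blue), "mtx" (3x3 intrinsics, pixels), "view" (4x4, takes a point from world to camera coordinates). Camera axes: x right, y down, z forward; pixel columns grow to the right and rows downward; lengths in m; the calibration is good to about 2 mm. A picture is of the moment at which its call begins. There is no depth.
A pose or a line that the arm cannot do raises env.MotionError and nothing moves.
- job.hand_in(): hands the job in; it is judged then, once.
The state is a dict: "clock": time; "joints": joint angles; "qvel": joint speeds; "joint_efforts": joint torques, N m; "position": TCP position; "ee_rot": TCP orientation; "contact_force": force on the tool from outside, world axes, zero at the start; "ft_torque": the same for the moment, N m; "finger_gap": opening from 0.0 (shut) to 1.0 (fully open); "gripper_force": force on a finger pad.
Only numpy, scipy, OpenCV 4.12 (cv2) and the standard library are available. Lean on these libraries where they do the work, as an engineer would, in place of code of your own. Each camera call takes 0.05 s, during which the arm holds its last target. There are 200 camera calls.

## Task

Get the circuit board ready for inspection: with a fingertip, push the upright pin of the small hold-down arm so that the arm swings in over the board until it stops, then push the bar of the bench magnifier round until its lens is centred over the large square chip. Do not touch the lens or the board, and leave the capacitor, solder spool and multimeter where they stand.

Things in the scene. Friction and masses are not known exactly. Their poses are not given: they have to be found in the camera images.
- clamp (a joint): Angle of the hold-down arm about its vertical pivot, rad; grows counter-clockwise seen from above. It starts between 0 and 0.6 (swung out, off the board) and meets its stop at 1.70, where it points over the board, alongside the chip. It stays where it is left; about 1.2 N on the pin moves it.
- clamp_pivot (a point): Vertical axis of the hold-down arm, a steel post 18 mm in diameter at a corner of the board holder; this point is on the axis, 78 mm above the work surface, though the post itself ends at 59 mm.
- clamp_pin (a point): Upright steel pin on the hold-down arm to push on: 10 mm in diameter, 50 mm from clamp_pivot; this point is its middle, 78 mm above the work surface. The pin runs from 58 mm up to its 14 mm black ball, top at 100 mm. The arm below it is a dark steel bar 14 mm wide, 66 mm long from the pivot, from 48 to 58 mm high, with a rubber pad under its tip; it swings over the board at that height.
- lens_arm (a joint): Angle of the magnifier's bar about its post, rad; grows counter-clockwise seen from above. Starts between 0.1 and 0.6, free to move from 0 to 2.4; the chip lies at between 1.2 and 1.8, on the circle that the lens centre follows. It stays where it is left, without spring or detent; about 1.5 N at 100 mm from the post moves it.
- lens_pivot (a point): Vertical axis of the magnifier's fixed post, at the height of the bar, 140 mm above the work surface; the hub around it is 28 mm in diameter, top at 152 mm; the round foot is 110 mm in diameter.
- lens_center (a point): Centre of the round magnifier lens (108 mm over its 14 mm high grey rim), 140 mm above the work surface, 200 mm from lens_pivot. A straight aluminium bar 10 mm wide and 12 mm high (134 to 146 mm above the surface) runs from the hub towards the lens: it can be pushed anywhere 20 to 140 mm from the pivot.
- chip (a point): Top centre of the large square black chip (22 x 22 mm, top 28 mm above the work surface) in the middle of the green circuit board; nothing on the board stands higher than 40 mm. It lies 200 mm from lens_pivot, seen from above.
- board: Green circuit board, 80 x 110 x 2 mm, top face 24 mm above the work surface, in an aluminium holder fixed to the bench. This origin is NOT on the board but on the magnifier's post axis at the work surface: the board's centre lies 200 mm from it along this frame's -y, its 110 mm side along y. At its stop the hold-down arm points along this frame's +y.
- lens: The magnifier's lens with its rim; this origin is 140 mm straight below the lens centre. Not to be touched.
- capacitor_center (a point): Centre of a loose black capacitor can standing upright, 50 mm in diameter, 80 mm high. A bystander.
- spool_center (a point): Centre of a loose grey solder spool standing on its flange, 60 mm in diameter, 50 mm high. A bystander.
- multimeter_center (a point): Centre of a loose red multimeter lying flat, 100 x 64 mm, 42 mm high; this point is 17 mm above the surface. A bystander.
Mind the look-alikes: they are no part of the job. Of the things like the part that bears clamp, leave any that is red; of the rest the smaller one is meant.

How it is judged:
By the outcome, as a careful person would: the job done as asked, in the order asked, and still so for the second after the job is handed in, with the robot touching nothing.
It also fails if it takes over 54 s, if anything falls off the work surface, if the arm or the gripper's body presses on something with over 40 N, if the wrist force passes 120 N, or if a joint passes its speed limit or range.

## Working session

There is one attempt and no reset: what is moved stays moved. The work goes in short steps, each a Python script; the robot and the scene stay as the last script left them, time stands still between calls to the robot, and variables do not carry over. Pictures are saved under pics/ and viewed, at most 10 in all, crops included, and the job is handed in when it is done.

```bash
mkdir -p pics; python3 - <<'E'
from bench import env, kinematics, monitor, eyes, job
import cv2, numpy as np
for n in("scene","top"):
    f=eyes.grab_frame(n); cv2.imwrite(f"pics/{n}0.png",cv2.resize(f["frame"][:,:,::-1],(800,600),interpolation=cv2.INTER_CUBIC)); np.savez(f"{n}0.npz",**f); print(n,f["mtx"].tolist(),np.round(f["view"],4).tolist())
print(monitor.sense())
E
```

```text
scene [[612.2533301915236, 0.0, 321.43085733463727], [0.0, 612.2533301915236, 238.9902483034475], [0.0, 0.0, 1.0]] [[0.0334, 0.9994, -0.0001, -0.2445], [0.7462, -0.025, -0.6653, -0.2489], [-0.6649, 0.0221, -0.7466, 2.0576], [0.0, 0.0, 0.0, 1.0]]
top [[621.372607613177, 0.0, 321.09530755339375], [0.0, 621.372607613177, 230.6175691888594], [0.0, 0.0, 1.0]] [[0.0751, -0.9972, 0.0061, 0.2], [-0.9754, -0.0747, -0.2076, 0.4881], [0.2075, 0.0097, -0.9782, 1.8421], [0.0, 0.0, 0.0, 1.0]]
{'clock': 0.1, 'joints': array([ 1.01356517e+00,  3.13425624e-01,  1.49834534e+00, -1.53114242e-05,
        1.33098649e+00, -2.23390949e-01]), 'qvel': array([-6.17969273e-04, -3.64679816e-03, -9.76003996e-04, -8.31950961e-04,
        8.75694016e-05, -6.83071316e-04]), 'joint_efforts': array([ 3.25818022e-03, -4.12903798e+01, -2.60138243e+01, -8.17453974e-05,
        3.06148075e-03, -5.29439387e-05]), 'position': array([0.17191979, 0.4958197 , 0.23078208]), 'ee_rot': array([ 1.66144228e-01,  9.86101291e-01, -5.41426504e-04, -2.14712647e-04]), 'contact_force': array([ 0.92182147,  0.60859295, -0.64185973]), 'ft_torque': array([-0.00024832, -0.00870063, -0.03146459]), 'gripper_force': 0.0, 'finger_gap': 1.000768220386631}
```

View pics/scene0.png

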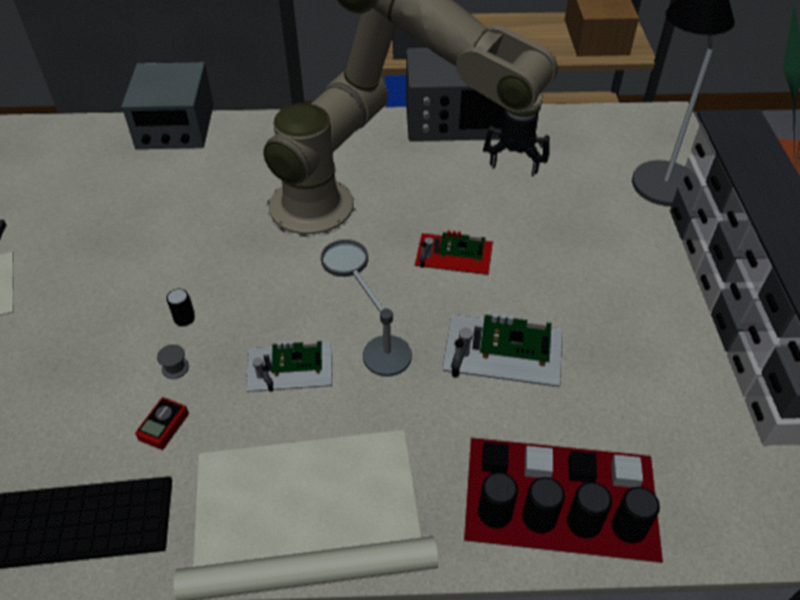

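View pics/top0.png

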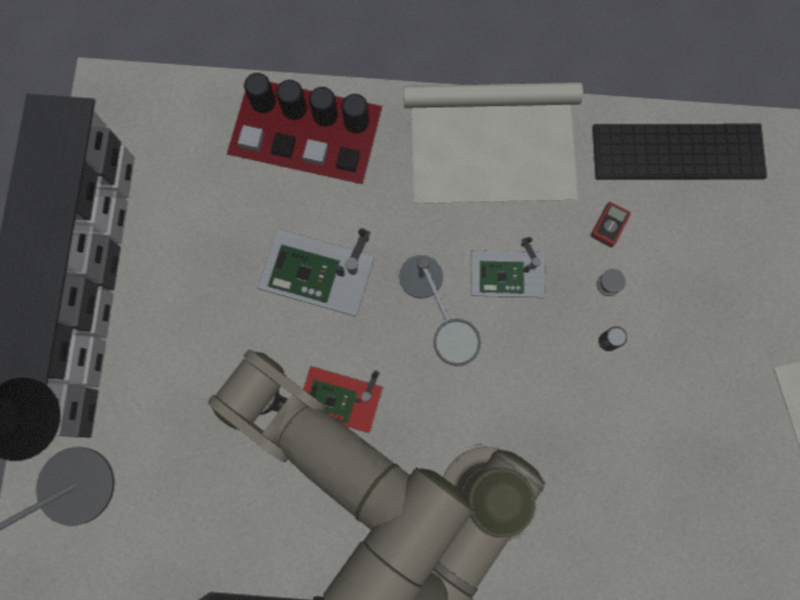

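The top view shows the target (smaller grey-plate) board at about (502,277), its clamp near (536,261), the magnifier post at (424,268) and the lens at (457,342). The bystanders are at x≈612. The red-plate board and the larger grey-plate board are the look-alikes.

```bash
python3 - <<'E'
import cv2, numpy as np
for n,(x,y,w,h) in dict(scene=(190,185,160,120),top=(310,180,140,105)).items():
    f=np.load(f"{n}0.npz")["frame"][y:y+h,x:x+w,::-1]
    f=np.clip(f.astype(float)*1.5,0,255).astype(np.uint8)
    cv2.imwrite(f"pics/{n}c.png",cv2.resize(f,(800,600),interpolation=cv2.INTER_CUBIC))
E
```

```text
(no output)
```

View pics/scenec.png

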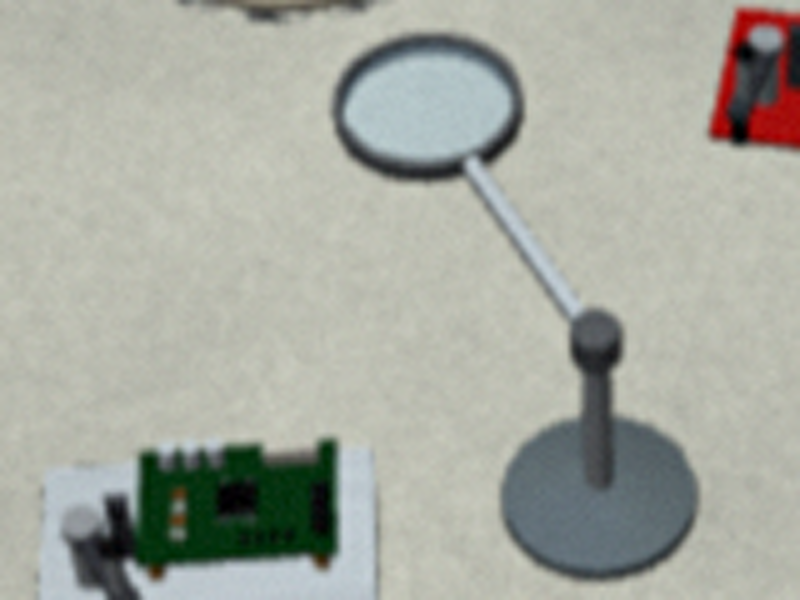

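View pics/topc.png

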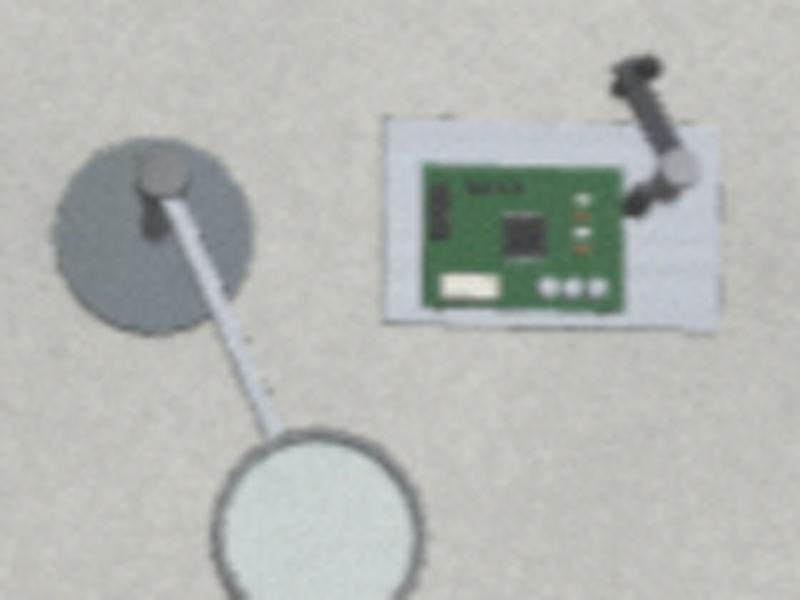

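Scene crop: hub top (598,328), lens centre (428,103), chip (238,499) and clamp post top (82,524). Top crop: hub (163,168), lens (318,533), chip (524,236), post top (680,165) and ball about (648,66). I'll triangulate these and take a crop of the clamp from the scene camera.

```bash
cat >h.py <<'E'
import numpy as np, cv2
C={n:dict(np.load(f"{n}0.npz")) for n in("scene","top")}
P={n:c["mtx"]@c["view"][:3] for n,c in C.items()}
def tri(s,t):
    X=cv2.triangulatePoints(P["scene"],P["top"],np.float64(s),np.float64(t)).ravel(); return X[:3]/X[3]
def atz(n,p,z):
    M=P[n]; A=np.c_[M[:,:2],-np.r_[p,1]]; return np.linalg.solve(A,-(M[:,2]*z+M[:,3]))[:2]
S=lambda u,v:np.array([190+u/5-.4,185+v/5-.4])
T=lambda u,v:np.array([310+u*.175-.4,180+v*.175-.4])
E
python3 - <<'E'
from h import *
np.set_printoptions(precision=4,suppress=True)
for n,s,t,z in[("hub",(598,328),(163,168),.152),("lens",(428,103),(318,533),.144),("chip",(238,499),(524,236),.028),("post",(82,524),(680,165),.059),("foot",(600,496),(154,236),.01)]:
    print(n,tri(S(*s),T(*t)),atz("scene",S(*s),z),atz("top",T(*t),z))
for p,z in[((648,66),.093),((632,85),.053)]: print(atz("top",T(*p),z))
for n,(x,y,w,h) in dict(scene=(190,270,60,45),top=(400,180,60,45)).items():
    f=np.clip(C[n]["frame"][y:y+h,x:x+w,::-1].astype(float)*2,0,255).astype(np.uint8)
    f=cv2.resize(f,(640,480),interpolation=cv2.INTER_CUBIC)[:300 if 0 else 480]
    cv2.imwrite(f"pics/{n}d.png",f)
a,b=[cv2.resize(cv2.imread(f"pics/{n}d.png"),(400,300)) for n in("scene","top")]
cv2.imwrite("pics/d.png",np.hstack([a,b]))
E
```

```text
hub [0.5171 0.1931 0.1545] [0.515  0.1954] [0.5177 0.1909]
lens [0.3383 0.1018 0.1448] [0.3376 0.1029] [0.3385 0.1006]
chip [ 0.5259 -0.0069  0.028 ] [ 0.526  -0.0051] [ 0.526  -0.0087]
post [ 0.5638 -0.0847  0.059 ] [ 0.564  -0.0829] [ 0.5639 -0.0864]
foot [0.5152 0.1926 0.0081] [0.5168 0.1943] [0.5148 0.191 ]
[ 0.6075 -0.0618]
[ 0.608  -0.0598]
```

View pics/d.png

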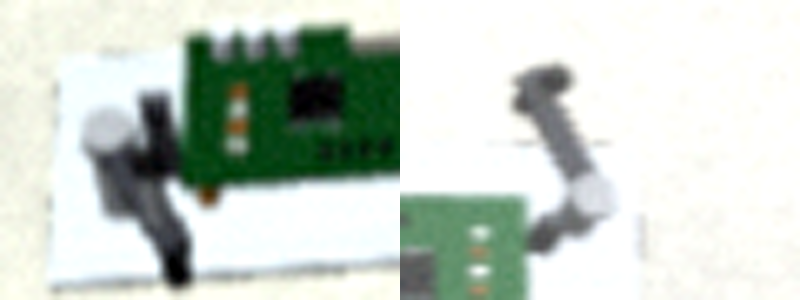

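```bash
python3 - <<'E'
from h import *
np.set_printoptions(precision=4,suppress=True)
pr=lambda n,X:(lambda q:q[:2]/q[2])(P[n]@np.r_[X,1])
o={"scene":(190,270),"top":(400,180)}
for X in[(.6075,-.0618,.093),(.6075,-.0618,.058),(.6215,-.0535,.053),(.564,-.085,.0),(.564,-.085,.059)]:
    print(X,[((pr(n,X)-o[n]+.4)/.15).round(0)for n in o])
print("ball",tri((190+155*.15,270+105*.15),(400+150*.15,180+77*.15)))
print("ball-bent", tri((190+155*.15,270+105*.15),(400+140*.15,180+240*.15)))
print("tip",tri((190+178*.15,270+270*.15),(400+125*.15,180+100*.15)))
from bench import monitor
E
```

```text
(0.6075, -0.0618, 0.093) [array([141., 168.]), array([156.,  77.])]
(0.6075, -0.0618, 0.058) [array([153., 221.]), array([143.,  98.])]
(0.6215, -0.0535, 0.053) [array([173., 257.]), array([125.,  70.])]
(0.564, -0.085, 0.0) [array([124., 219.]), array([169., 222.])]
(0.564, -0.085, 0.059) [array([104., 132.]), array([190., 192.])]
ball [ 0.5984 -0.0546  0.1191]
ball-bent [ 0.5419 -0.0667  0.0454]
tip [ 0.6125 -0.0566  0.0295]
```

Everything fits: hub–chip and hub–lens both measure 200 mm, and the pin is 49 mm from the pivot with the arm at about 29° (world). The stop should be near 93°. Next is the clamp push.

```bash
cat >>h.py <<'E'
def quat(deg):
    a=np.radians(deg)/2; return [np.cos(a),np.sin(a),0,0]
def pose(piv,r,phi,d,z):   # fingertip d behind the point at radius r, pushing ccw
    a=np.radians(phi); return [piv[0]+r*np.cos(a)+d*np.sin(a),piv[1]+r*np.sin(a)-d*np.cos(a),z]
PC=(.564,-.0847); PL=(.516,.193)
E
python3 - <<'E'
from h import *
from bench import env, kinematics, monitor, eyes, job
env.close_gripper(20)
p=monitor.sense()["position"]; env.movel([p[0],p[1],.30],.25)
a=pose(PC,.05,29,.034,.070)
env.reach([a[0],a[1],.28],quat(119))
env.movel([a[0],a[1],.12],.25); print(env.movel(a,.1,guard=8))
stop=False
for i,phi in enumerate(range(29,102,6)):
    stop=env.movel(pose(PC,.05,phi,.016,.070),.05,frame=quat(phi+90),guard=6)
    s=monitor.sense(); print(phi,stop,s["contact_force"].round(1),round(s["clock"],1),s["position"].round(4))
    if stop: break
f=eyes.grab_frame("top"); g=eyes.grab_frame("scene")
np.savez("t1.npz",**f)
c=lambda f,x,y,w,h:cv2.resize(f["frame"][y:y+h,x:x+w,::-1],(400,300),interpolation=cv2.INTER_CUBIC)
cv2.imwrite("pics/p1.png",cv2.convertScaleAbs(np.hstack([c(g,180,250,100,75),c(f,360,170,100,75)]),alpha=1.6))
E
```

```text
False
29 False [-0.2 -0.7  0.2] 5.9 [ 0.6154 -0.0742  0.0702]
35 False [ 0.2 -0.6  0. ] 6.1 [ 0.6141 -0.0692  0.0699]
41 False [-0.1  0.   0.2] 6.4 [ 0.6122 -0.0641  0.0699]
47 False [0.8 0.3 0.3] 6.6 [ 0.6098 -0.0591  0.07  ]
53 False [ 0.  -0.4  0.2] 6.9 [ 0.6069 -0.0545  0.07  ]
59 False [-0.4 -0.1 -0.1] 7.2 [ 0.6035 -0.0502  0.07  ]
65 False [ 0.  -0.4 -0.9] 7.4 [ 0.5996 -0.0462  0.07  ]
71 False [-0.5  0.2 -0.5] 7.7 [ 0.5954 -0.0427  0.07  ]
77 False [-0.   0.4 -0.5] 7.9 [ 0.5909 -0.0397  0.07  ]
83 False [-0.  -0.6 -0.2] 8.2 [ 0.586  -0.0371  0.07  ]
89 False [-0.3 -0.5  0.2] 8.4 [ 0.581  -0.0351  0.07  ]
95 True [ 8.1  1.1 -0.8] 8.7 [ 0.5803 -0.034   0.0707]
```

View pics/p1.png

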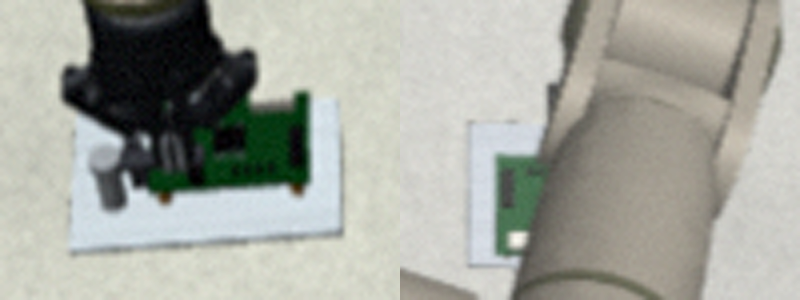

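The scene view shows the shut fingers at the pin, with the clamp arm over the board edge. The 8 N rise came at about 92°, which is the expected stop. Next I'll back off and push the magnifier bar to just short of the chip.

```bash
python3 - <<'E'
from h import *
from bench import env, kinematics, monitor, eyes, job
p=monitor.sense()["position"]
env.movel([p[0]+.035,p[1],p[2]],.1); env.movel([p[0]+.035,p[1],.30],.25)
q=lambda phi:quat(phi-90)
a=pose(PL,.09,207,.045,.126)
env.reach([a[0],a[1],.28],q(207)); print(env.movel(a,.12,guard=8))
for phi in range(207,268,6):
    st=env.movel(pose(PL,.09,phi,.016,.126),.07,frame=q(phi),guard=8)
    if st: print("STOP",phi,monitor.sense()["contact_force"]); break
print(phi)
b=pose(PL,.09,phi,.05,.126); env.movel(b,.1)
env.movel([b[0],b[1],.22],.2)
j=monitor.sense()["joints"]; k=j.copy(); k[0]+=1.0; env.set_joints(k)
f=eyes.grab_frame("top"); g=eyes.grab_frame("scene")
np.savez("t2.npz",**f); np.savez("s2.npz",**g); np.save("j.npy",j)
print(monitor.sense()["clock"])
f=f["frame"][180:285,310:450,::-1]
cv2.imwrite("pics/p2.png",cv2.convertScaleAbs(cv2.resize(f,(800,600),interpolation=cv2.INTER_CUBIC),alpha=1.5))
E
```

```text
False
267
19.475
```

View pics/p2.png

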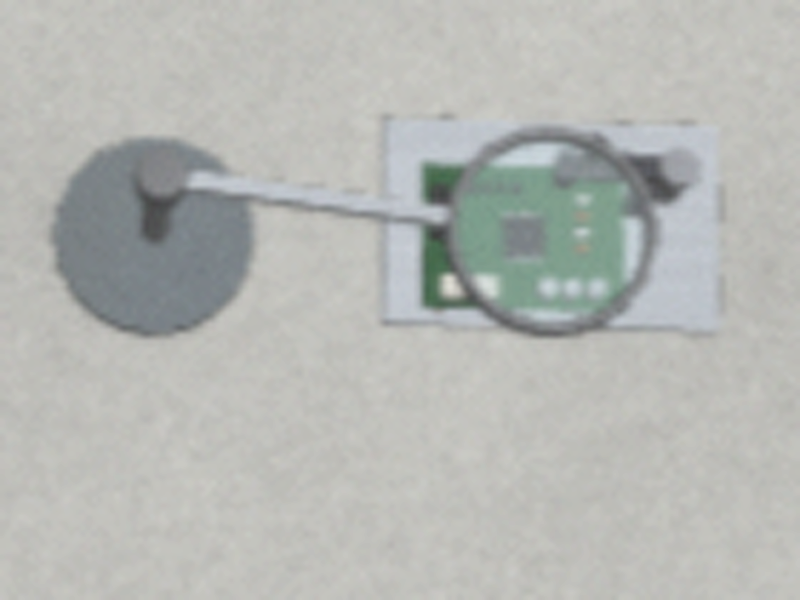

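The lens is now centred at crop pixel (553,231), the chip is at (524,236), and the clamp arm points left over the board edge at its stop. I'll compute the remaining angle.

```bash
python3 - <<'E'
from h import *
L=atz("top",T(553,231),.144); H=atz("top",T(163,168),.152); F=atz("top",T(154,236),.008); c=atz("top",T(524,236),.028); p=atz("top",T(680,165),.059); b=0
an=lambda v:np.degrees(np.arctan2(v[1],v[0]))%360
print(L,H,F,c,an(L-H),an(c-H),an(L-F),an(c-F),np.linalg.norm(L-H),np.linalg.norm(c-H))
# scene: ellipse fit crop
g=np.load("s2.npz")["frame"][235:320,180:293,::-1]
cv2.imwrite("pics/p3.png",cv2.convertScaleAbs(cv2.resize(g,(791,595),interpolation=cv2.INTER_CUBIC),alpha=1.6))
E
```

```text
[ 0.50201116 -0.00924623] [0.51772549 0.19091221] [0.51523311 0.19093129] [ 0.52595546 -0.00869346] 265.5109479895592 272.36103515579754 266.2210388900691 273.07454875070755 0.2007743567081129 0.1997752668573791
```

View pics/p3.png

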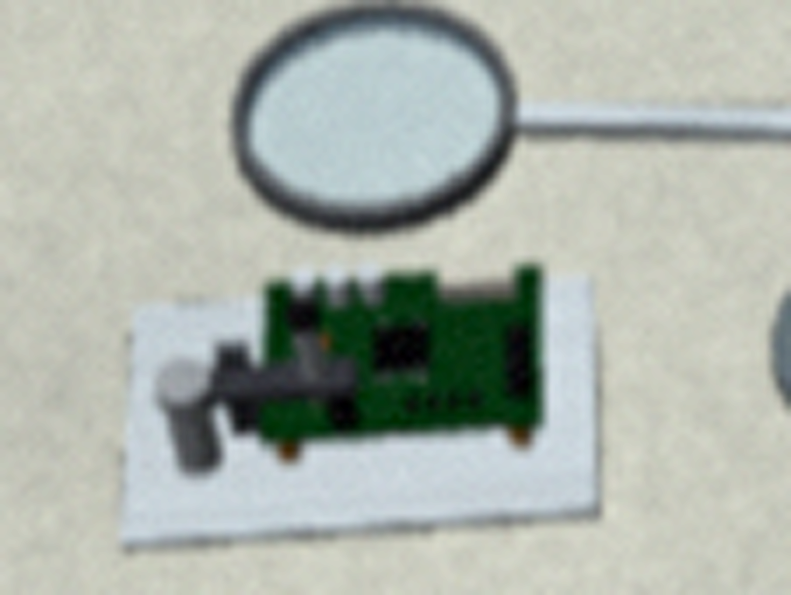

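The scene view confirms the hold-down arm lies over the board beside the chip (tip about (345,377), ball (303,312)). The lens centre is at (376,117). I'll push the remaining ~6.9° and check again.

```bash
python3 - <<'E'
from h import *
from bench import env, kinematics, monitor, eyes, job
print("scene est lens",atz("scene",(180+376/7-.4,235+117/7-.4),.140))
env.set_joints(np.load("j.npy"))
q=lambda phi:quat(phi-90)
b=pose(PL,.09,267,.05,.126); env.movel(b,.15,frame=q(267))
for phi in(265,270,273.8): print(env.movel(pose(PL,.09,phi,.016,.126),.05,frame=q(phi),guard=8))
b=pose(PL,.09,phi,.05,.126); env.movel(b,.1); env.movel([b[0],b[1],.22],.2)
j=monitor.sense()["joints"]; np.save("j.npy",j); k=j.copy(); k[0]+=1.0; env.set_joints(k)
f=eyes.grab_frame("top"); g=eyes.grab_frame("scene")
print(monitor.sense()["clock"])
A=cv2.resize(f["frame"][195:255,380:460,::-1],(800,600),interpolation=cv2.INTER_CUBIC)
B=cv2.resize(g["frame"][235:320,180:293,::-1],(791,595),interpolation=cv2.INTER_CUBIC)
A=cv2.resize(A,(400,300)); B=cv2.resize(B,(400,300))
cv2.imwrite("pics/p4.png",cv2.convertScaleAbs(np.hstack([A,B]),alpha=1.5))
E
```

```text
scene est lens [ 0.50185976 -0.00524894]
False
False
False
26.15
```

View pics/p4.png

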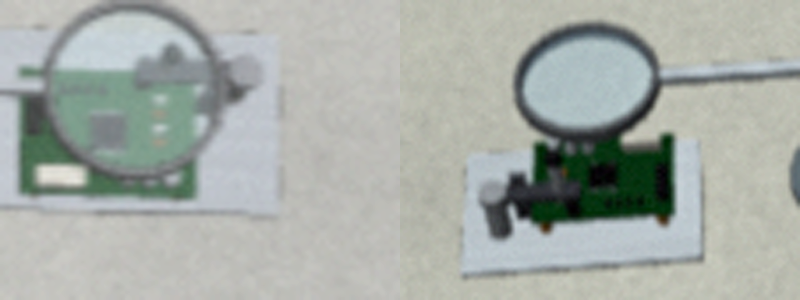

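Both views show the lens moved on: its centre is at (135,92) in the top half and (588,80) in the scene half.

```bash
python3 - <<'E'
from h import *
L=atz("top",(380+135/5-.4,195+92/5-.4),.144); c=atz("top",(380+107/5-.4,195+131/5-.4),.028)
print(L,c,L-c); k=113/400
print(atz("scene",(180+188*k-.4,235+80*85/300-.4),.140))
E
```

```text
[ 0.523039   -0.00892105] [ 0.5262017  -0.00775125] [-0.0031627 -0.0011698]
[ 0.5224009  -0.00555275]
```

The lens is still about 3.3 mm short, and both cameras agree. One more nudge of 0.95°.

```bash
python3 - <<'E'
from h import *
from bench import env, kinematics, monitor, eyes, job
env.set_joints(np.load("j.npy"))
q=lambda phi:quat(phi-90)
env.movel(pose(PL,.09,273.8,.05,.126),.15,frame=q(273.8))
for phi in(272,274.75): print(env.movel(pose(PL,.09,phi,.016,.126),.04,frame=q(phi),guard=8))
b=pose(PL,.09,phi,.05,.126); env.movel(b,.1); env.movel([b[0],b[1],.22],.2)
j=monitor.sense()["joints"]; np.save("j.npy",j); k=j.copy(); k[0]+=1.0; env.set_joints(k)
f=eyes.grab_frame("top"); g=eyes.grab_frame("scene")
print(monitor.sense()["clock"])
A=cv2.resize(f["frame"][195:255,380:460,::-1],(400,300),interpolation=cv2.INTER_CUBIC)
B=cv2.resize(g["frame"][235:320,180:293,::-1],(400,300),interpolation=cv2.INTER_CUBIC)
cv2.imwrite("pics/p5.png",cv2.convertScaleAbs(np.hstack([A,B]),alpha=1.5))
E
```

```text
False
False
32.7083
```

View pics/p5.png

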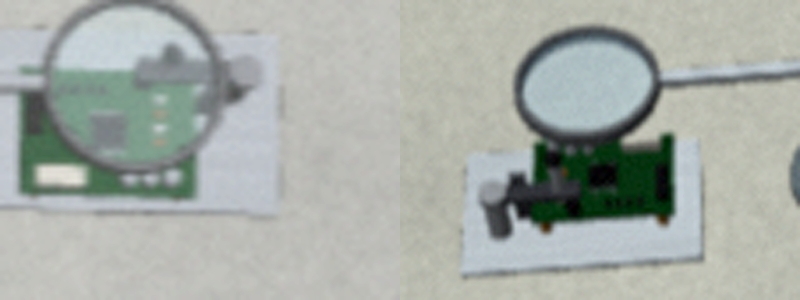

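The lens centre is now at about (135,86.5) in the top half. It moved about 3 mm, to x≈0.526, which matches the chip. The clamp is still at its stop and the arm is clear, so I'm handing in.

```bash
python3 -c "
from bench import job; print(job.hand_in())"
```

```text
the job is handed in; nothing more can be done
None
```

The hold-down arm is against its stop over the board, the magnifier lens is centred over the chip to within about 1 mm by the camera measurements, and the job is handed in at about 33 s on the robot's clock.

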